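First in, first out: issue the oldest box from a sloped lane and load the next one behind

TASK

First take the oldest stock box (the blue-lidded one at the low front end of the sloped lane, against the red stop) and lay it flat on the blue tray. Then load the green-lidded box from the pile into the lane behind the remaining blue one, lid up, and ease the row down the lane until it is snug, with no gap at the red stop or between the two boxes and without ramming the stop; the yellow-lidded box that lies on the green one has to come off first and must end squarely back on the yellow-lidded bottom box, which stays where it stands. Leave the other things on the bench alone.

Things in the scene. Friction and masses are not known exactly. Their poses are not given: they have to be found in the camera images.
- lane_deck: sloped aluminium lane with white slide strips, fixed on legs. Origin: on the sliding surface, midway across, at the inner face of the red stop at the low front end (24 mm above the bench). x runs up the lane (18 degrees above level, away from the robot and to its right), y across, z square to the surface. Inside 240 x 58 mm: room for three boxes in a row, 72 mm side along it; two are in it. Upper end open.
- lane_top (a point): middle of the lane's open upper end, on the sliding surface, 240 mm up from the stop. Side rails 8 mm high, flared outward above that as a lead-in, to 15 mm above the surface and 39 mm from the middle line. Friction just about balances the slope: a box in the lane may slide down by itself or hang up anywhere and need a push of a few newtons.
- lane_stop: the red stop plate across the low end of the lane, 5 mm thick, standing 20 mm above the sliding surface; same origin and axes as the lane deck (origin at its inner face). More than 50 N on it counts as ramming.
- old_box_c (a point): stock box 72 x 50 x 44 mm (long side along its x, 50 mm along y, 44 mm along z), cardboard with a blue lid (does not open), 0.13 to 0.25 kg; point at its centre, 22 mm above its underside; axes are the box's own. The oldest: at the start the front one in the lane, against the red stop, tilted with the lane.
- next_box_c (a point): stock box 72 x 50 x 44 mm (long side along its x, 50 mm along y, 44 mm along z), cardboard with a blue lid (does not open), 0.13 to 0.25 kg; point at its centre, 22 mm above its underside; axes are the box's own. At the start the second one in the lane, up the lane behind the oldest, touching it or about 1 mm off.
- new_box_c (a point): stock box 72 x 50 x 44 mm (long side along its x, 50 mm along y, 44 mm along z), cardboard with a green lid (does not open), 0.13 to 0.25 kg; point at its centre, 22 mm above its underside; axes are the box's own. The box to load: at the start the middle one of the pile of three, its edges parallel to the pile's within a few degrees.
- top_box_c (a point): stock box 72 x 50 x 44 mm (long side along its x, 50 mm along y, 44 mm along z), cardboard with a yellow lid (does not open), 0.13 to 0.25 kg; point at its centre, 22 mm above its underside; axes are the box's own. At the start the top one of the pile of three, on the green-lidded one.
- base_box_c (a point): stock box 72 x 50 x 44 mm (long side along its x, 50 mm along y, 44 mm along z), cardboard with a yellow lid (does not open), 0.13 to 0.25 kg; point at its centre, 22 mm above its underside; axes are the box's own. The bottom one of the pile, standing on the bench beyond the lane, to the right of its upper end; it stays there (at most 25 mm of shift).
- tray: shallow blue tray, 135 mm (x) by 190 mm (y), fixed on the bench alongside the lane on its right, empty; origin under its centre on the bench, its floor 4 mm and its rim 9 mm above the bench.
- loupe: bystander: black eye loupe, 41 mm wide, 31 mm high; origin at the centre of its underside. Leave it (at most 30 mm of shift).
- tape_roll: bystander: white roll of tape lying flat, 80 mm across, 18 mm high; origin at the centre of its underside. Leave it (at most 30 mm of shift).
- micrometer: bystander: steel micrometer 44 x 130 x 16 mm lying flat; origin at the centre of its underside. Leave it (at most 30 mm of shift).
Not all that is in view belongs to the job. Leave any orange look-alike of the part that bears top_box_c alone.

How it is judged:
By the outcome, as a careful person would: the job done as asked, in the order asked, and still so for the second after the job is handed in, with the robot touching nothing.
It also fails if it takes over 72 s, if anything falls off the work surface, if the arm or the gripper's body presses on something with over 40 N, if the wrist force passes 120 N, or if a joint passes its speed limit or range.

ROBOT

A 6-joint arm with a two-finger parallel gripper is mounted at the origin on a cart in front of the work surface, level with it; the furniture and walls round the work are solid. World frame = base frame: x ahead of the robot, y to its left, z up, the work surface at z = 0. Lengths are in mm, angles in degrees, forces in N, time in s.
With the tool pointing down it reaches from about 350 to 850 mm from the base axis. Payload 8.1 kg.
Tool frame: the origin (TCP) lies between the finger pads; the fingertips stand 17 mm ahead of it and the grasp point (between the pads) lies 2 mm behind it; z points along the fingers, y is the line along which they close (so a half turn about z gives the same grasp; the last joint's range is limited). The gripper opens to 85 mm and grips with 20 to 120 N. Pads are 22 mm wide; open, the fingers measure 114 mm over their backs; the gripper's body (76 mm by 85 mm) begins 54 mm behind the grasp point. The pads swing forward as they close: fully open they stand 13 mm farther back than shut.
Start: joints at [-78.06, 7.471, 85.268, -0, 87.261, -4.893], TCP at [173.775, -574.289, 248.292] pointing down, gripper open.
Joint ranges: [-169.43, 169.43], [-51.17, 129.36], [1.28, 143.12], [-76.62, 256.62], [0, 156.53], [-152.29, 152.29]. Speed limits (degrees/s): [136.94, 136.94, 159.86, 180, 180, 180].

INTERFACE

Orientations are given as [roll, pitch, yaw] about the fixed x, y, z axes, in that order (R = Rz(yaw) Ry(pitch) Rx(roll)).
In Python, from bench import sense, snapshot, hand_in, trace, place_of gives the robot as it stands.
- The arm moves only by the shell command python3 -m handwheel 'ROWS' [FORCE]. ROWS is JSON, a list of rows, each a list of 7 numbers: the opening, from -1 (shut) to 1 (fully open), then the shift along the tool's x, y, z in cm, then the turn, a rotation vector about the tool's x, y, z in rad. A call has 1 to 12 rows; each row shifts and turns the commanded pose from where the row before left it, along the tool's axes as they then stand; what a row does not reach is not made up. A row lasts 1/12 s, in which the tool goes at most 41.7 mm and 7.16 degrees, less where a joint would pass 70% of its speed; a pose out of reach is approached as far as the arm can. A call with a gripper value outside its range is refused whole. The fingers move at their own pace and stop on an object; FORCE is the grip in N (left out, the last holds). Time passes only in rows, so rows that do not move let the fingers close. It gives the time, the measured TCP pose, the force, the opening and the grip force at its end, in the units of the state.
- sense(): the state, without advancing time (a new reading comes with each control period).
- snapshot(name): name is "side" or "top"; returns a dict with "image" (420x560x3 uint8, red, green, blue), "intrinsics" (3x3 intrinsics, pixels), "k1" (the pictures are not rectified: a ray, as slopes to the right and down, at radius r is drawn at 1 + k1 r^2 times it, then the intrinsics apply), "R" (3x3) and "t" (3): a world point X has camera coordinates R X + t. Camera axes: x right, y down, z forward; pixel columns grow to the right and rows downward; lengths in mm; the calibration is good to about 2 mm. A picture is of the moment at which its call begins. There is no depth.
- hand_in(): hands the job in; it is judged then, once.
Trained networks look in a picture, given as the dict that the camera call returned (one of the last four; its "shot" number tells which), for a name from the list of things; names that differ only in an ending like _2 or _b are one class to them, and where a whole thing is asked for, a point or a joint stands for the part that bears it (a point fixed in the world has none). Each returns a list of dicts, best first, with "conf" (0 to 1); they miss things now and then, are a little off and sometimes report something else, mostly with a low value. They report only what shows in the picture. A call takes as long as a camera call. They do not tell look-alikes from the thing itself.
- trace(picture, query): "pixels" (420x560 bool, what is visible of it).
- place_of(picture, query): "location" ([x, y, z] in mm, in world coordinates, good to about 4 mm: a listed point, or the origin of a listed thing).
The state is a dict: "time": time; "joint_pos": joint angles; "qd": joint speeds; "joint_efforts": joint torques, N m; "tool_pos": TCP position; "tcp_rot": TCP orientation; "ft_force": force on the tool from outside, world axes, zero at the start; "wrist_torque": the same for the moment, N m; "finger_gap": finger opening in mm; "grip_force": force on a finger pad.
Only numpy, scipy, OpenCV 4.12 (cv2) and the standard library are available. Lean on these libraries where they do the work, as an engineer would, in place of code of your own. Each camera call takes 0.05 s, during which the arm holds its last target. There are 200 camera calls.

## Working session

There is one attempt and no reset: what is moved stays moved. The work goes in short steps, Python scripts to look and compute and a shell command to move; the robot and the scene stay as the last step left them, time stands still between calls to the robot, and variables do not carry over. Pictures are saved under pics/ and viewed, at most 14 in all, crops included, and the job is handed in when it is done.

```bash
mkdir -p pics; ls; cat > h.py <<'E'
import numpy as np, cv2
from bench import sense, snapshot, trace, place_of
def save(s,n,crop=None,k=1):
    im=s["image"][:,:,::-1]
    if crop: im=im[crop[1]:crop[3],crop[0]:crop[2]]
    cv2.imwrite(f"pics/{n}.png",cv2.resize(im,None,fx=k,fy=k,interpolation=cv2.INTER_CUBIC))
def proj(s,X):
    c=np.atleast_2d(X)@np.array(s["R"]).T+np.array(s["t"]); u=c[:,:2]/c[:,2:]
    u=u*(1+s["k1"]*(u**2).sum(1,keepdims=True)); K=np.array(s["intrinsics"])
    return np.c_[u[:,0]*K[0,0]+K[0,2],u[:,1]*K[1,1]+K[1,2]]
def ray(s,p):
    K=np.array(s["intrinsics"]); d=np.array([(p[0]-K[0,2])/K[0,0],(p[1]-K[1,2])/K[1,1]]);u=d.copy()
    for _ in range(20): u=d/(1+s["k1"]*(u@u))
    R=np.array(s["R"]); return -R.T@np.array(s["t"]), R.T@np.r_[u,1]
def onz(s,p,z):
    o,d=ray(s,p); return o+d*(z-o[2])/d[2]
E
python3 - <<'E'
from h import *
st=sense(); print(st)
S={n:snapshot(n) for n in("side","top")}
for n in S:
    save(S[n],n+"0",k=1.4); print(n,S[n]["k1"],np.round(S[n]["R"],3).tolist(),np.round(S[n]["t"]),(-np.array(S[n]["R"]).T@S[n]["t"]).round())
    for q in "lane_deck lane_top lane_stop old_box_c next_box_c new_box_c top_box_c base_box_c tray loupe tape_roll micrometer".split():
        print(n,q,[(np.round(d["location"]).tolist(),round(d["conf"],2),proj(S[n],d["location"])[0].round().tolist()) for d in place_of(S[n],q)[:3]])
E
```

```text
pics
{'time': 0.0, 'joint_pos': array([-7.80596257e+01,  7.51601072e+00,  8.53294082e+01, -2.47021331e-03,
        8.72616672e+01, -4.89194611e+00]), 'qd': array([ 0.06854522, -0.01856978,  0.01064466,  0.0181255 , -0.07534128,
        0.03639864]), 'joint_efforts': array([-1.54843110e-03, -5.69395351e+01, -5.00555027e+01, -2.14769066e-04,
        1.45431870e-02,  6.20740046e-07]), 'tool_pos': array([ 173.65290613, -573.77608823,  247.23375972]), 'tcp_rot': array([-1.79893094e+02, -6.67378339e-03,  1.68324345e+01]), 'ft_force': array([ 0.76467663, -0.29292683, -0.19303287]), 'wrist_torque': array([ 0.00129204,  0.04118365, -0.02988552]), 'grip_force': 0.0, 'finger_gap': 85.22773439113027}
side -0.028768108899051025 [[0.905, -0.425, 0.021], [-0.249, -0.569, -0.784], [0.345, 0.704, -0.621]] [-569.    3. 1035.] [ 159. -969.  657.]
side lane_deck [([397.0, -215.0, 24.0], 0.98, [221.0, 214.0])]
side lane_top [([598.0, -334.0, 98.0], 0.63, [343.0, 193.0])]
side lane_stop [([399.0, -214.0, 27.0], 0.44, [221.0, 213.0])]
side old_box_c [([430.0, -228.0, 58.0], 0.61, [238.0, 200.0]), ([384.0, 
[... 1034 characters left out ...]
257.0])]
top old_box_c [([426.0, -233.0, 51.0], 0.81, [218.0, 240.0])]
top next_box_c [([488.0, -267.0, 81.0], 0.83, [229.0, 206.0])]
top new_box_c [([527.0, -452.0, 66.0], 0.52, [316.0, 177.0])]
top top_box_c [([400.0, -97.0, 21.0], 0.91, [155.0, 264.0]), ([526.0, -445.0, 111.0], 0.81, [315.0, 171.0])]
top base_box_c [([530.0, -448.0, 22.0], 0.5, [312.0, 182.0]), ([527.0, -447.0, 110.0], 0.38, [316.0, 171.0])]
top tray [([359.0, -342.0, -1.0], 0.74, [274.0, 268.0])]
top loupe [([594.0, -334.0, 94.0], 0.59, [255.0, 150.0])]
top tape_roll [([382.0, -542.0, -1.0], 0.88, [365.0, 244.0]), ([486.0, -270.0, 81.0], 0.23, [231.0, 206.0])]
top micrometer [([310.0, -451.0, 1.0], 0.84, [329.0, 284.0])]
```

View pics/side0.png

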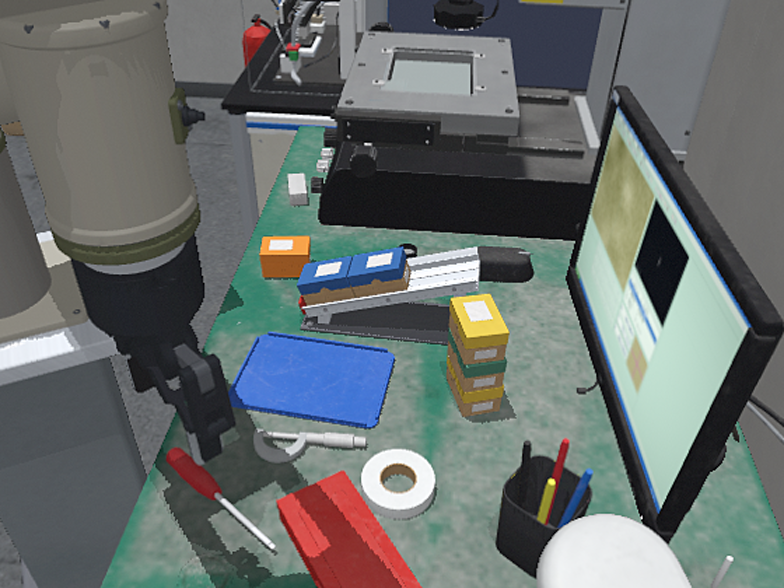

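View pics/top0.png

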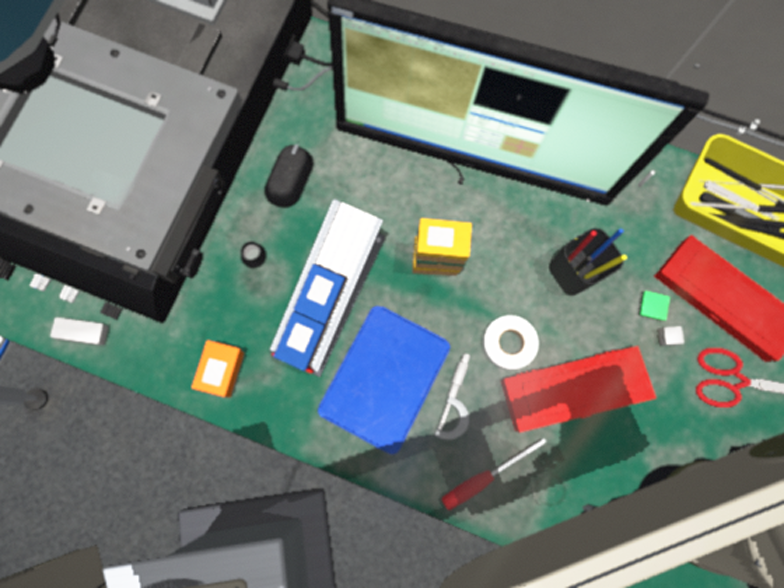

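Candidates: the front blue box against the red stop is at side (238,200) / top (218,240). The second blue box, up-lane, is at side (273,198) / top (229,206). The orange look-alike is at side (204,185) / top (155,264), and the blue tray is at side (225,270). By the description I take the front blue box. The pile is at side (340,255) / top (315,175). I'll check this in a crop.

```bash
python3 - <<'E'
from h import *
a=snapshot("side");b=snapshot("top")
np.save("a.npy",a,allow_pickle=True);np.save("b.npy",b,allow_pickle=True)
ia=a["image"][:,:,::-1];ib=b["image"][:,:,::-1]
R=lambda i,x0,y0,x1,y1,w,h:cv2.resize(i[y0:y1,x0:x1],(w,h),interpolation=cv2.INTER_CUBIC)
L=np.vstack([R(ia,205,165,345,240,560,300),R(ia,305,200,375,300,210,300) if 0 else np.hstack([R(ia,305,200,375,300,210,300),R(ib,285,140,355,200,350,300)])])
T=R(ib,185,140,275,270,240,346); T=np.vstack([T,np.zeros((254,240,3),np.uint8)])
cv2.imwrite("pics/crop1.png",np.hstack([L,T]))
for n,s in (("side",a),("top",b)):
    for q in ["old_box_c","next_box_c","new_box_c","top_box_c","base_box_c","lane_deck","tray"]:
        for d in trace(s,q)[:3]:
            m=np.array(d["pixels"]);ys,xs=np.nonzero(m);print(n,q,round(d["conf"],2),m.sum(),xs.min(),xs.max(),ys.min(),ys.max())
E
```

```text
side old_box_c 0.9 1103 213 254 183 216
side next_box_c 0.85 1256 248 293 177 212
side new_box_c 0.86 799 319 361 237 280
side top_box_c 0.89 1698 321 363 210 260
side top_box_c 0.6 929 185 221 169 197
side base_box_c 0.67 723 318 359 257 297
side lane_deck 0.68 2384 213 343 176 226
top old_box_c 0.94 1013 196 233 221 264
top next_box_c 0.84 1050 210 248 188 230
top new_box_c 0.63 379 313 333 254 312
top new_box_c 0.44 171 297 330 185 192
top top_box_c 0.93 1010 137 173 244 283
top top_box_c 0.68 1110 297 336 156 188
top base_box_c 0.51 201 294 327 172 197
top lane_deck 0.95 2444 195 271 143 265
top tray 0.97 5867 228 321 218 324
```

View pics/crop1.png

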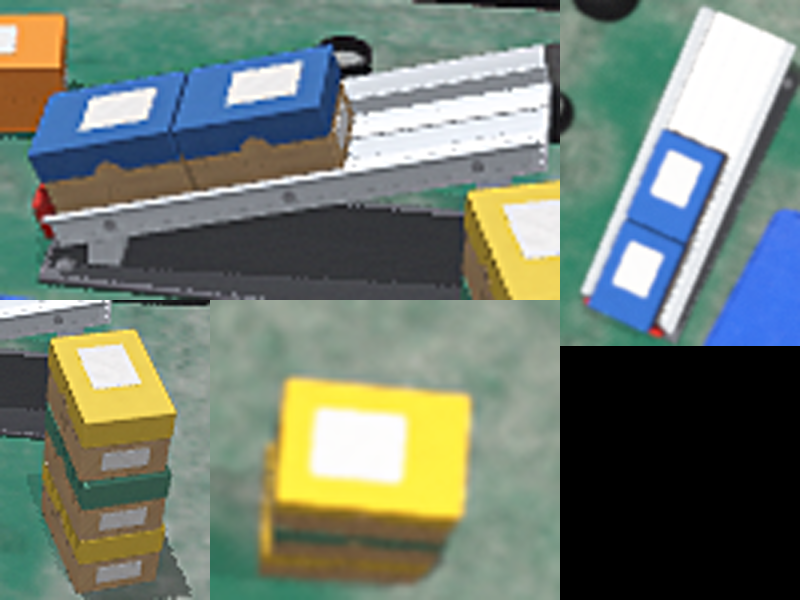

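The crop confirms the target: the front blue box (side ~(233,200)) touches the red stop, with the second blue box behind it. In the pile, the top yellow box is slightly offset from the others. Next I'll fit the poses to the lid silhouettes.

```bash
cat >> h.py <<'E'
from scipy.optimize import minimize
from scipy.spatial.transform import Rotation as Ro
def prism(c,R,dx,dy,z0,z1):
    return np.array(c)+np.array([[x,y,z] for x in(-dx/2,dx/2) for y in(-dy/2,dy/2) for z in(z0,z1)])@R.T
def cmask(s,col,near,rad=60):
    h=cv2.cvtColor(s["image"],cv2.COLOR_RGB2HSV).astype(int);H,S,V=h[...,0],h[...,1],h[...,2]
    lo,hi={"blue":(100,120),"yellow":(20,33),"green":(65,85)}[col]
    m=((H>=lo)&(H<=hi)&(S>(150 if col!="green" else 130))&(V>60)).astype(np.uint8)
    n,l,st,ce=cv2.connectedComponentsWithStats(m)
    k=min((i for i in range(1,n) if st[i,4]>40),key=lambda i:np.hypot(*(ce[i]-near)))
    c,_=cv2.findContours((l==k).astype(np.uint8),cv2.RETR_EXTERNAL,cv2.CHAIN_APPROX_NONE)
    o=np.zeros_like(m);cv2.drawContours(o,c,-1,1,-1);return o
def rend(s,P,K=4):
    p=(proj(s,P)+.5)*K-.5; o=np.zeros((420*K,560*K),np.uint8)
    cv2.fillConvexPoly(o,cv2.convexHull(np.round(p*16).astype(np.int32)),1,shift=4)
    return cv2.resize(o.astype(np.float32),(560,420),interpolation=cv2.INTER_AREA)
def fit(f,x0,step,obs):
    def cost(x):
        return sum(np.abs(rend(s,f(x))-m).sum()/m.sum() for s,m in obs)
    x=np.array(x0,float)
    for _ in range(3):
        sim=np.vstack([x]+[x+np.eye(len(x))[i]*step[i] for i in range(len(x))])
        r=minimize(cost,x,method="Nelder-Mead",options=dict(initial_simplex=sim,maxiter=400,xatol=.02,fatol=1e-5));x=r.x
    return x,r.fun
E
cat > f.py <<'E'
from h import *
a=np.load("a.npy",allow_pickle=True).item();b=np.load("b.npy",allow_pickle=True).item()
# pile top: x,y,yaw,lid h ; ztop fixed 132
obs=[(a,cmask(a,"yellow",(341,225))),(b,cmask(b,"yellow",(316,170)))]
print([m.sum() for _,m in obs])
f=lambda x:prism([x[0],x[1],132],Ro.from_euler("z",x[2],degrees=True).as_matrix(),72,50,-x[3],0)
for yaw in(-10,80): print("top",fit(f,[527,-446,yaw,16],[5,5,8,3],obs))
for i in(0,1): print("top cam",i,fit(f,[527,-446,80,16],[5,5,8,3],obs[i:i+1]))
# lane boxes: joint lids
obs=[(a,cmask(a,"blue",(250,195))),(b,cmask(b,"blue",(224,223)))]
print([m.sum() for _,m in obs])
g=lambda x:prism([x[0],x[1],x[4]],Ro.from_euler("zy",[x[2],-18],degrees=True).as_matrix(),x[5],50,22-x[3],22)
r=fit(g,[457,-250,-32,16,67,145],[5,5,5,3,4,2],obs);print("lane",r)
for i in(0,1): print(i,fit(lambda x:g(np.r_[x,r[0][3],r[0][4],r[0][5]]),r[0][:3],[3,3,3],obs[i:i+1]))
E
python3 f.py
```

```text
[np.uint64(1207), np.uint64(998)]
top (array([ 524.49189926, -446.0491475 ,   75.66449124,   16.23461692]), np.float64(0.12195030076723457))
top (array([ 524.43590264, -446.02315391,   75.70267574,   15.86038529]), np.float64(0.12165154667246672))
top cam 0 (array([ 524.68867287, -447.4271871 ,   75.50663913,   14.95940486]), np.float64(0.042771333885666944))
top cam 1 (array([ 523.55740988, -444.72756782,   75.46119736,   12.23646582]), np.float64(0.04828406813627255))
[np.uint64(1598), np.uint64(1744)]
lane (array([ 454.43035984, -244.59056454,  -29.4155643 ,    8.79278826,
         64.00068416,  142.95220215]), np.float64(0.1539647197328082))
0 (array([ 455.86276219, -244.7599655 ,  -28.21771622]), np.float64(0.06320400500625782))
1 (array([ 453.50008505, -244.31291606,  -31.32773962]), np.float64(0.06877150229357798))
```

```bash
sed -i 's/"zy"/"ZY"/; s/^for yaw/#&/; s/^for i in(0,1): print("top/#&/' f.py; cat >> f.py <<'E'
x=r[0];R=Ro.from_euler("ZY",[x[2],-18],degrees=True).as_matrix()
o=np.array([x[0],x[1],x[4]]);print("z ideal",24+np.sin(np.radians(18))*x[5]/2+22*np.cos(np.radians(18)))
s0=o-R@[x[5]/2,0,22];print("stop origin",s0,"old c",s0+R@[36,0,22],"next",s0+R@[108,0,22],"top",s0+R@[240,0,0])
# base yellow & green, side camera visible front/left faces: lid band
for nm,col,zt,near in(("new","green",88,(338,250)),("base","yellow",44,(336,272))):
    m=cmask(a,col,near);ys,xs=np.nonzero(m);print(nm,m.sum(),xs.min(),xs.max(),ys.min(),ys.max())
    def cost(y):
        P=rend(a,prism([y[0],y[1],zt],Ro.from_euler("z",y[2],degrees=True).as_matrix(),72,50,-15,0))
        Q=rend(a,prism([524.5,-446.8,zt+44],Ro.from_euler("z",75.6,degrees=True).as_matrix(),72,50,-44,0)) if nm=="new" else rend(a,prism([*N[:2],88],Ro.from_euler("z",N[2],degrees=True).as_matrix(),72,50,-44,0))
        return np.abs(P*(1-Q)-m).sum()/m.sum()
    best=None
    for _ in range(3):
        x0=np.array([524.5,-447,75.6]) if best is None else best.x
        best=minimize(cost,x0,method="Nelder-Mead",options=dict(initial_simplex=np.vstack([x0,x0+np.diag([4,4,4])]),maxiter=200))
    N=best.x;print(nm,N,best.fun)
# tray
m=max(trace(b,"tray"),key=lambda d:d["conf"])["pixels"].astype(np.uint8)
t=fit(lambda x:prism([x[0],x[1],0],Ro.from_euler("z",x[2],degrees=True).as_matrix(),135,190,0,9),[358,-343,-31],[4,4,6],[(b,m)]);print("tray",t)
E
python3 f.py
```

```text
[np.uint64(1207), np.uint64(998)]
[np.uint64(1598), np.uint64(1744)]
lane (array([ 453.1104296 , -246.03736229,  -32.67068826,   15.55916859,
         66.41430198,  142.89569338]), np.float64(0.15421369601910645))
0 (array([ 454.08818866, -245.95839857,  -32.62759347]), np.float64(0.050571026282853565))
1 (array([ 451.95060292, -246.54149603,  -32.6356061 ]), np.float64(0.09744122706422019))
z ideal 67.00184219676187
stop origin [ 401.63299114 -213.02661111   23.41245978] old c [ 424.73134222 -227.83880734   55.46031493] next [ 482.37361058 -264.80285674   77.70953853] top [ 593.77388567 -336.2401091    97.57653843]
new 81 305 318 251 267
new [ 542.58829955 -425.88736473   64.36675304] 1.0
base 286 319 359 255 287
base [ 528.77364383 -448.72220407   77.35883862] 1.3426027097902098
tray (array([ 355.73442211, -342.18518177,   53.90112322]), np.float64(0.028016874041247655))
```

```bash
cat >> h.py <<'E'
YL=-32.65; O=np.array([401.6,-213.0,24.]); RL=Ro.from_euler("ZY",[YL,-18],degrees=True).as_matrix()
F=np.diag([1.,-1,-1]); B=np.diag([-1.,1,-1])   # tool axes in box axes: same x / reversed x
lane=lambda x,y,z:O+RL@[x,y,z]
down=lambda yaw:Ro.from_euler("z",yaw,degrees=True).as_matrix()@F
def plan(p,R):
    s=sense();R0=Ro.from_euler("xyz",s["tcp_rot"],degrees=True);T=Ro.from_matrix(R)
    v=(R0.inv()*T).as_rotvec();d=np.array(p)-s["tool_pos"];n=np.degrees(np.linalg.norm(v))
    print("t",round(s["time"],2),"turn(rad,tool)",v.round(3),"deg",n.round(1),"rows>=",np.ceil(n/7.1))
    print(" shift cm in start axes",(R0.inv().apply(d)/10).round(2),"in end axes",(T.inv().apply(d)/10).round(2),"|d|",np.linalg.norm(d).round())
E
python3 -c "
from h import *
plan(lane(36,0,130),RL@F)"
```

```text
t 2.15 turn(rad,tool) [-0.136  0.294  0.856] deg 52.5 rows>= 8.0
 shift cm in start axes [ 31.88 -28.44   8.95] in end axes [ -3.63 -42.71   8.24] |d| 436.0
```

```bash
python3 -m handwheel '[[1,0,0,0,-0.017,0.0368,0.107],[1,0,0,0,-0.017,0.0368,0.107],[1,0,0,0,-0.017,0.0368,0.107],[1,0,0,0,-0.017,0.0368,0.107],[1,0,0,0,-0.017,0.0368,0.107],[1,0,0,0,-0.017,0.0368,0.107],[1,0,0,0,-0.017,0.0368,0.107],[1,0,0,0,-0.017,0.0368,0.107]]' 40
python3 -m handwheel '[[1,-0.3,-3.56,0.69,0,0,0],[1,-0.3,-3.56,0.69,0,0,0],[1,-0.3,-3.56,0.69,0,0,0],[1,-0.3,-3.56,0.69,0,0,0],[1,-0.3,-3.56,0.69,0,0,0],[1,-0.3,-3.56,0.69,0,0,0],[1,-0.3,-3.56,0.69,0,0,0],[1,-0.3,-3.56,0.69,0,0,0],[1,-0.3,-3.56,0.69,0,0,0],[1,-0.3,-3.56,0.69,0,0,0],[1,-0.3,-3.56,0.69,0,0,0],[1,-0.3,-3.56,0.69,0,0,0]]'
python3 -c "
from h import *
plan(lane(36,0,33),RL@F)"
```

```text
time: 2.82
tool_pos: [173.5, -574.5, 248.4]
tcp_rot: [-180.0, -18.1, -33.0]
ft_force: [-0.7, 0.1, 0.6]
finger_gap: 85.8
grip_force: 0.0
time: 3.82
tool_pos: [397.6, -208.5, 158.5]
tcp_rot: [180.0, -18.1, -32.6]
ft_force: [0.7, -0.6, 0.5]
finger_gap: 85.1
grip_force: 0.0
t 3.82 turn(rad,tool) [ 0.    -0.002  0.   ] deg 0.1 rows>= 1.0
 shift cm in start axes [-0.02  0.16  9.68] in end axes [-0.    0.16  9.68] |d| 97.0
```

```bash
python3 -m handwheel '[[1,0,0.08,2.5,0,0,0],[1,0,0.08,2.5,0,0,0],[1,0,0,2,0,0,0],[1,0,0,1.5,0,0,0],[1,0,0,1.2,0,0,0],[1,0,0,0,0,0,0]]'
python3 -c "
from h import *
plan(lane(36,0,33),RL@F)"
python3 -m handwheel '[[0,0,0,0,0,0,0],[0,0,0,0,0,0,0],[0,0,0,0,0,0,0],[0,0,0,0,0,0,0],[0,0,0,0,0,0,0],[0,0,0,0,0,0,0]]' 40
```

```text
time: 4.32
tool_pos: [420.0, -226.4, 63.3]
tcp_rot: [180.0, -17.8, -32.6]
ft_force: [-0.1, 0.5, 0.1]
finger_gap: 85.7
grip_force: 0.0
t 4.32 turn(rad,tool) [0.    0.004 0.001] deg 0.2 rows>= 1.0
 shift cm in start axes [ 0.22 -0.14 -0.27] in end axes [ 0.22 -0.14 -0.27] |d| 4.0
time: 4.82
tool_pos: [421.9, -228.0, 67.6]
tcp_rot: [180.0, -18.1, -32.6]
ft_force: [-3.4, 2.4, 6.3]
finger_gap: 49.0
grip_force: 42.6
```

```bash
python3 -m handwheel '[[-0.2,0,0,-0.4,0,0,0],[-0.2,0,0,-0.8,0,0,0],[-0.2,0,0,-1.5,0,0,0],[-0.2,0,0,-2,0,0,0],[-0.2,0,0,-2,0,0,0],[-0.2,0,0,-2,0,0,0]]'
python3 -c "
from h import *
plan([356,-342,70],down(-36))"
```

```text
time: 5.32
tool_pos: [397.8, -212.4, 149.6]
tcp_rot: [180.0, -18.0, -32.6]
ft_force: [0.4, -0.5, -1.4]
finger_gap: 49.4
grip_force: 43.2
t 5.32 turn(rad,tool) [-0.009 -0.314  0.058] deg 18.3 rows>= 3.0
 shift cm in start axes [ 0.84 13.17  8.64] in end axes [ 4.24 12.94  7.96] |d| 158.0
```

```bash
python3 -m handwheel '[[-0.2,0,0,0,-0.003,-0.105,0.019],[-0.2,0,0,0,-0.003,-0.105,0.019],[-0.2,0,0,0,-0.003,-0.105,0.019],[-0.2,1.06,3.23,0,0,0,0],[-0.2,1.06,3.23,0,0,0,0],[-0.2,1.06,3.23,0,0,0,0],[-0.2,1.06,3.23,0,0,0,0],[-0.2,0,0,2.6,0,0,0],[-0.2,0,0,2.6,0,0,0],[-0.2,0,0,2.7,0,0,0],[-0.2,0,0,1.5,0,0,0],[-0.2,0,0,0.5,0,0,0]]'
python3 -c "
from h import *
plan([356,-342,39],down(-36))"
```

```text
time: 6.32
tool_pos: [355.1, -340.4, 46.8]
tcp_rot: [-179.9, 0.4, -35.9]
ft_force: [-0.6, 0.2, -2.2]
finger_gap: 49.3
grip_force: 43.2
t 6.32 turn(rad,tool) [-0.001  0.006  0.001] deg 0.4 rows>= 1.0
 shift cm in start axes [0.17 0.08 0.78] in end axes [0.17 0.08 0.78] |d| 8.0
```

```bash
python3 -m handwheel '[[-0.2,0,0,0.4,0,0.004,0],[-0.2,0,0,0.2,0,0,0],[-0.2,0,0,0.1,0,0,0],[-0.2,0,0,0,0,0,0]]'
python3 -c "
from h import *
a=snapshot('side');b=snapshot('top');np.save('a.npy',a);np.save('b.npy',b)
print([(d['conf'],d['location']) for s in(a,b) for d in place_of(s,'next_box_c')[:3]])
R=lambda i,x0,y0,x1,y1,w,h:cv2.resize(i[y0:y1,x0:x1,::-1],(w,h),interpolation=cv2.INTER_CUBIC)
cv2.imwrite('pics/c2.png',np.hstack([R(a['image'],150,150,370,310,600,436),R(b['image'],185,140,235,270,168,436)]))
plan([356,-342,39],down(-36))"
```

```text
time: 6.65
tool_pos: [357.7, -343.1, 44.0]
tcp_rot: [180.0, -0.3, -35.9]
ft_force: [-0.0, 0.1, -1.8]
finger_gap: 49.2
grip_force: 43.2
[(0.75, [483.7, -272.1, 78.3]), (0.74, [485.6, -267.6, 80.5]), (0.21, [399.6, -213.6, 22.9])]
t 6.85 turn(rad,tool) [ 0.001 -0.005  0.001] deg 0.3 rows>= 1.0
 shift cm in start axes [-0.17  0.02  0.46] in end axes [-0.17  0.02  0.46] |d| 5.0
```

View pics/c2.png

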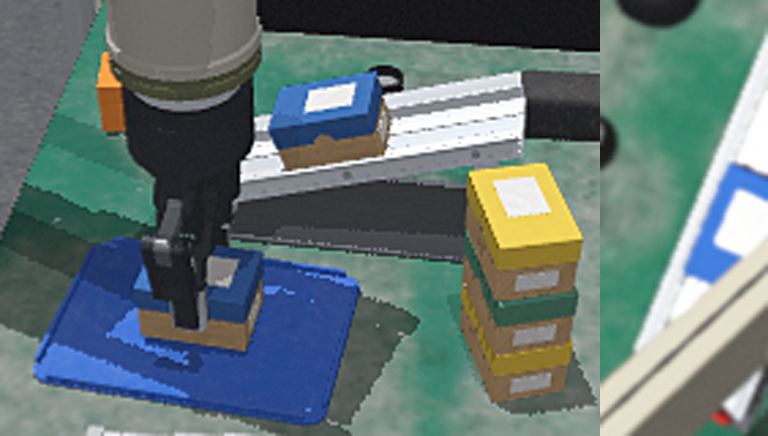

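The next box hung in place, at about (330,120) in this crop. The old box is just above the tray floor at (205,300). I'll lower it until it touches.

```bash
python3 -m handwheel '[[-0.2,0,0,0.2,0,0,0],[-0.2,0,0,0.15,0,0,0],[-0.2,0,0,0.05,0,0,0],[-0.2,0,0,0,0,0,0]]'
```

```text
time: 7.18
tool_pos: [356.9, -342.2, 38.4]
tcp_rot: [180.0, -0.2, -35.9]
ft_force: [-0.1, -0.1, -1.4]
finger_gap: 49.4
grip_force: 43.2
```

```bash
python3 -m handwheel '[[-0.2,0,0,0.1,0,0,0],[-0.2,0,0,0,0,0,0]]'
```

```text
time: 7.35
tool_pos: [357.0, -342.3, 37.6]
tcp_rot: [180.0, -0.2, -35.9]
ft_force: [-0.4, 0.2, -1.0]
finger_gap: 48.6
grip_force: 43.2
```

```bash
python3 -m handwheel '[[-0.2,0,0,0.1,0,0,0],[-0.2,0,0,0,0,0,0]]'; python3 -m handwheel '[[-0.2,0,0,0.1,0,0,0],[-0.2,0,0,0,0,0,0]]'
```

```text
time: 7.52
tool_pos: [357.2, -342.5, 37.1]
tcp_rot: [180.0, -0.2, -35.9]
ft_force: [-2.1, 1.4, 3.3]
finger_gap: 49.2
grip_force: 43.9
time: 7.68
tool_pos: [357.3, -342.6, 37.0]
tcp_rot: [180.0, -0.2, -35.9]
ft_force: [-4.6, 4.9, 14.4]
finger_gap: 49.2
grip_force: 45.1
```

```bash
python3 -m handwheel '[[0.4,0,0,0,0,0,0],[0.8,0,0,0,0,0,0],[1,0,0,0,0,0,0],[1,0,0,0,0,0,0],[1,0,0,-2,0,0,0],[1,0,0,-4,0,0,0],[1,0,0,-4,0,0,0],[1,0,0,-4,0,0,0],[1,0,0,-2,0,0,0],[1,0,0,0,0,0,0]]'
python3 -c "
from h import *
plan([524.5,-446.8,200],down(75.6))"
```

```text
time: 8.52
tool_pos: [358.9, -344.7, 202.4]
tcp_rot: [179.8, -0.8, -35.9]
ft_force: [0.6, -0.2, 0.8]
finger_gap: 85.5
grip_force: 0.0
t 8.52 turn(rad,tool) [ 0.015 -0.006 -1.946] deg 111.5 rows>= 16.0
 shift cm in start axes [19.4  -1.45  0.5 ] in end axes [-5.77 18.58  0.24] |d| 195.0
```

```bash
python3 -m handwheel '[[1,1.6,-0.12,0,0,0,0],[1,0,0,0,0,0,-0.1216],[1,0,0,0,0,0,-0.1216],[1,0,0,0,0,0,-0.1216],[1,0,0,0,0,0,-0.1216],[1,0,0,0,0,0,-0.1216],[1,0,0,0,0,0,-0.1216],[1,0,0,0,0,0,-0.1216],[1,0,0,0,0,0,-0.1216],[1,0,0,0,0,0,-0.1216],[1,0,0,0,0,0,-0.1216],[1,0,0,0,0,0,-0.1216]]'
python3 -m handwheel '[[1,0,0,0,0,0,-0.1216],[1,0,0,0,0,0,-0.1216],[1,0,0,0,0,0,-0.1216],[1,0,0,0,0,0,-0.1216],[1,0,0,0,0,0,-0.1216],[1,-1.3,4,0,0,0,0],[1,-1.3,3.8,0,0,0,0],[1,-1.3,3.8,0,0,0,0],[1,-1.3,3.8,0,0,0,0],[1,0,1.6,0,0,0,0],[1,0,0,0,0,0,0]]'
python3 -c "
from h import *
plan([524.5,-446.8,121],down(75.6))"
```

```text
time: 9.52
tool_pos: [370.0, -350.1, 194.7]
tcp_rot: [179.9, -0.0, 41.1]
ft_force: [-0.0, -0.6, -0.7]
finger_gap: 85.5
grip_force: 0.0
time: 10.43
tool_pos: [523.8, -443.3, 193.4]
tcp_rot: [179.9, -0.0, 75.6]
ft_force: [-0.1, -0.2, 0.5]
finger_gap: 85.4
grip_force: 0.0
t 10.43 turn(rad,tool) [ 0.001 -0.    -0.   ] deg 0.1 rows>= 1.0
 shift cm in start axes [-0.32  0.14  7.24] in end axes [-0.32  0.15  7.24] |d| 72.0
```

```bash
python3 -m handwheel '[[1,-0.32,0.14,2,0,0,0],[1,0,0,2.5,0,0,0],[1,0,0,1.6,0,0,0],[1,0,0,1,0,0,0],[1,0,0,0.15,0,0,0],[1,0,0,0,0,0,0]]'
python3 -c "
from h import *
plan([524.5,-446.8,121],down(75.6))
b=np.load('b.npy',allow_pickle=True).item()
print('cup base px',[onz(b,p,0).round() for p in((410,208),(400,190),(440,200),(338,262-20))])"
python3 -m handwheel '[[0,0,0,0,0,0,0],[0,0,0,0,0,0,0],[0,0,0,0,0,0,0],[0,0,0,0,0,0,0],[0,0,0,0,0,0,0],[0,0,0,0,0,0,0]]' 40
```

```text
time: 10.93
tool_pos: [521.7, -446.2, 123.1]
tcp_rot: [179.9, 0.0, 75.5]
ft_force: [-0.7, -0.9, 0.6]
finger_gap: 85.7
grip_force: 0.0
t 10.93 turn(rad,tool) [ 0.001  0.001 -0.001] deg 0.1 rows>= 1.0
 shift cm in start axes [0.01 0.29 0.21] in end axes [0.01 0.29 0.21] |d| 4.0
cup base px [array([ 447., -654.,    0.]), array([ 490., -641.,   -0.]), array([ 456., -723.,    0.]), array([ 395., -485.,    0.])]
time: 11.43
tool_pos: [523.2, -447.5, 126.1]
tcp_rot: [179.7, 0.2, 75.6]
ft_force: [-0.2, 0.3, 6.0]
finger_gap: 49.2
grip_force: 42.5
```

```bash
python3 -m handwheel '[[-0.2,0,0,-0.4,0,0,0],[-0.2,0,0,-0.8,0,0,0],[-0.2,0,0,-1.5,0,0,0],[-0.2,0,0,-1.5,0,0,0],[-0.2,0,0,0,0,0,0]]'
python3 -c "
from h import *
plan([480,-547,60],down(75.6))
"
```

```text
time: 11.85
tool_pos: [524.0, -448.3, 171.7]
tcp_rot: [179.5, 0.3, 75.5]
ft_force: [0.3, -0.4, 0.6]
finger_gap: 49.2
grip_force: 41.8
t 11.85 turn(rad,tool) [ 0.009  0.005 -0.001] deg 0.6 rows>= 1.0
 shift cm in start axes [-10.6  -1.9  11.2] in end axes [-10.66  -1.81  11.17] |d| 155.0
```

```bash
python3 -m handwheel '[[-0.2,-3.5,-0.6,0,0.009,0.005,0],[-0.2,-3.5,-0.6,0,0,0,0],[-0.2,-3.6,-0.6,0,0,0,0],[-0.2,0,0,3,0,0,0],[-0.2,0,0,3,0,0,0],[-0.2,0,0,2.5,0,0,0],[-0.2,0,0,1.5,0,0,0],[-0.2,0,0,1,0,0,0],[-0.2,0,0,0.5,0,0,0],[-0.2,0,0,0,0,0,0]]'
python3 - <<'E'
from h import *
a=snapshot('side');b=snapshot('top');np.save('a.npy',a);np.save('b.npy',b)
R=lambda i,x0,y0,x1,y1,w,h:cv2.resize(i[y0:y1,x0:x1,::-1],(w,h),interpolation=cv2.INTER_CUBIC)
cv2.imwrite('pics/c3.png',np.hstack([R(a['image'],200,150,440,340,480,380),R(b['image'],200,130,400,320,320,304+76)]))
for s,p in((a,(339,252)),(b,(316,178))):
    h=cv2.cvtColor(s['image'],cv2.COLOR_RGB2HSV);print(h[p[1]-16:p[1]+20:4,p[0]-10:p[0]+12:5].tolist())
plan([480,-547,38],down(75.6))
E
```

```text
time: 12.68
tool_pos: [478.0, -544.0, 50.5]
tcp_rot: [-179.6, -0.2, 75.6]
ft_force: [0.2, -0.2, -2.4]
finger_gap: 49.0
grip_force: 41.9
[[[111, 47, 38], [34, 61, 63], [35, 66, 66], [34, 75, 58], [21, 22, 116]], [[111, 51, 35], [120, 62, 29], [33, 78, 65], [35, 63, 69], [36, 56, 95]], [[102, 36, 35], [107, 47, 38], [108, 51, 25], [114, 18, 139], [35, 71, 68]], [[128, 31, 33], [98, 28, 37], [120, 28, 37], [109, 57, 36], [120, 40, 19]], [[105, 26, 39], [108, 36, 35], [120, 40, 38], [100, 41, 37], [113, 28, 37]], [[120, 32, 40], [103, 50, 36], [110, 39, 39], [105, 41, 37], [110, 42, 36]], [[113, 27, 38], [110, 40, 38], [125, 40, 38], [110, 39, 39], [100, 42, 36]], [[105, 50, 41], [103, 48, 37], [116, 45, 40], [107, 48, 37], [110, 55, 42]], [[100, 44, 35], [105, 30, 34], [120, 39, 39], [96, 34, 38], [120, 30, 42]]]
[[[23, 28, 227], [22, 30, 227], [19, 28, 174], [22, 29, 227], [20, 34, 197]], [[23, 28, 230], [18, 23, 136], [23, 28, 227], [21, 34, 216], [21, 37, 96]], [[27, 18, 129], [24, 27, 230], [23, 32, 222], [24, 40, 96], [24, 37, 97]], [[23, 22, 237], [23, 25, 230], [20, 34, 203], [24, 28, 228], [23, 36, 113]], [[22, 19, 239], [22, 34, 141], [22, 34, 218], [24, 28, 225], [23, 27, 228]], [[21, 35, 151], [21, 31, 196], [21, 34, 215], [23, 31, 222], [25, 30, 224]], [[20, 34, 166], [21, 35, 192], [20, 34, 210], [23, 33, 219], [23, 31, 221]], [[23, 35, 162], [22, 32, 177], [21, 34, 193], [22, 33, 209], [22, 34, 219]], [[32, 73, 102], [27, 50, 138], [21, 33, 198], [22, 31, 203], [20, 34, 212]]]
t 12.78 turn(rad,tool) [-0.004 -0.002 -0.001] deg 0.3 rows>= 1.0
 shift cm in start axes [-0.17  0.18  1.48] in end axes [-0.16  0.17  1.48] |d| 15.0
```

View pics/c3.png

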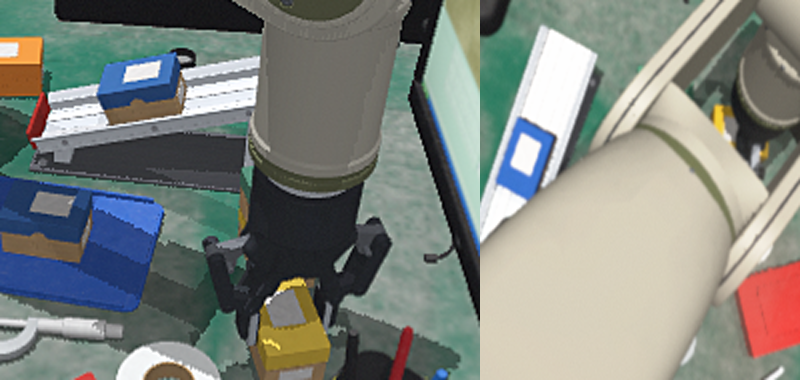

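The old box lies flat on the tray at about (45,220). The yellow box is in the gripper at (290,330), with its spot on the bench clear. I'll set it down.

```bash
python3 -m handwheel '[[-0.2,0,0,0.5,0,0,0],[-0.2,0,0,0.4,0,0,0],[-0.2,0,0,0.1,0,0,0],[-0.2,0,0,0,0,0,0]]';  python3 -m handwheel '[[-0.2,0,0,0.1,0,0,0],[-0.2,0,0,0,0,0,0]]'; python3 -m handwheel '[[-0.2,0,0,0.1,0,0,0],[-0.2,0,0,0,0,0,0]]'; python3 -m handwheel '[[-0.2,0,0,0.1,0,0,0],[-0.2,0,0,0,0,0,0]]'
```

```text
time: 13.12
tool_pos: [477.6, -543.8, 40.4]
tcp_rot: [-179.6, -0.2, 75.6]
ft_force: [-0.3, -0.6, -1.5]
finger_gap: 49.2
grip_force: 41.9
time: 13.28
tool_pos: [477.8, -544.1, 39.7]
tcp_rot: [-179.7, -0.2, 75.5]
ft_force: [-0.7, 0.0, -1.3]
finger_gap: 49.1
grip_force: 41.9
time: 13.45
tool_pos: [477.8, -544.1, 38.7]
tcp_rot: [-179.7, -0.2, 75.5]
ft_force: [0.6, -0.1, -2.4]
finger_gap: 49.3
grip_force: 41.9
time: 13.62
tool_pos: [477.9, -544.2, 38.1]
tcp_rot: [-179.7, -0.2, 75.6]
ft_force: [-0.7, 0.6, -0.2]
finger_gap: 49.3
grip_force: 42.1
```

```bash
python3 -m handwheel '[[-0.2,0,0,0.1,0,0,0],[0.4,0,0,0,0,0,0],[0.8,0,0,0,0,0,0],[1,0,0,0,0,0,0],[1,0,0,-2,0,0,0],[1,0,0,-4,0,0,0],[1,0,0,-4,0,0,0],[1,0,0,-4,0,0,0],[1,-1.6,-3.5,-0.5,0,0,0],[1,-1.6,-3.5,-0.5,0,0,0],[1,-1.6,-3.5,-0.5,0,0,0],[1,-1.6,-3.5,-0.5,0,0,0]]'
python3 - <<'E'
from h import *
a=snapshot('side');b=snapshot('top');np.save('a.npy',a);np.save('b.npy',b)
R=lambda i,x0,y0,x1,y1,w,h:cv2.resize(i[y0:y1,x0:x1,::-1],(w,h),interpolation=cv2.INTER_CUBIC)
cv2.imwrite('pics/c4.png',np.hstack([R(a['image'],290,190,410,340,360,450),R(b['image'],270,120,400,270,390,450)]))
for s,p in((a,(339,252)),(b,(316,178))):
    h=cv2.cvtColor(s['image'],cv2.COLOR_RGB2HSV);print(h[p[1]-16:p[1]+40:4,p[0]].tolist())
for s in(a,b):
  for q in('new_box_c','base_box_c','top_box_c'): print(q,[(np.round(d['location']).tolist(),round(d['conf'],2),proj(s,d['location'])[0].round()) for d in place_of(s,q)[:3]])
E
```

```text
time: 14.62
tool_pos: [325.7, -571.9, 197.9]
tcp_rot: [-179.7, -0.2, 75.6]
ft_force: [-0.5, -1.5, -0.5]
finger_gap: 85.6
grip_force: 0.0
[[167, 9, 253], [15, 2, 241], [165, 2, 244], [0, 3, 245], [78, 94, 162], [79, 93, 165], [79, 92, 169], [77, 103, 87], [78, 100, 84], [111, 12, 151], [5, 12, 133], [23, 180, 143], [23, 177, 140], [15, 77, 120]]
[[69, 33, 156], [76, 115, 180], [0, 1, 255], [30, 1, 254], [30, 1, 253], [75, 84, 195], [76, 112, 168], [16, 118, 112], [17, 135, 121], [73, 50, 152], [75, 79, 148], [79, 142, 135], [79, 148, 134], [77, 112, 139]]
new_box_c [([522.0, -446.0, 66.0], 0.77, array([336., 255.])), ([383.0, -539.0, -2.0], 0.53, array([284., 350.]))]
base_box_c [([528.0, -451.0, 22.0], 0.84, array([339., 274.])), ([382.0, -538.0, -1.0], 0.18, array([283., 349.]))]
top_box_c [([397.0, -100.0, 21.0], 0.93, array([202., 185.]))]
new_box_c [([526.0, -452.0, 65.0], 0.79, array([316., 177.]))]
base_box_c [([532.0, -450.0, 20.0], 0.68, array([312., 181.]))]
top_box_c [([482.0, -542.0, 23.0], 0.84, array([358., 197.])), ([398.0, -96.0, 23.0], 0.81, array([155., 265.]))]
```

View pics/c4.png

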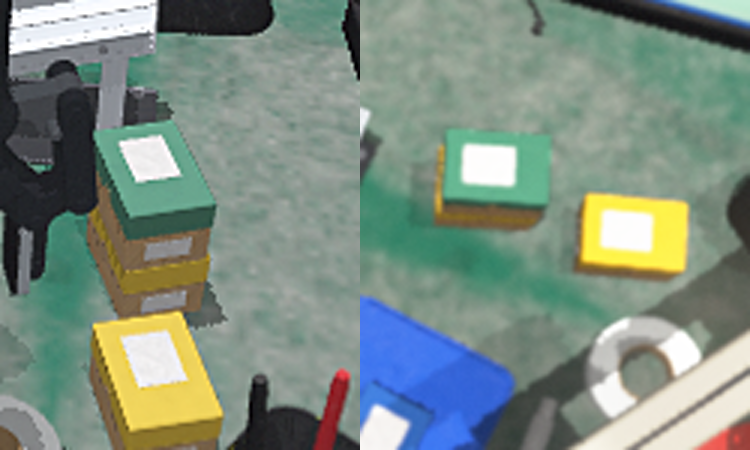

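Green is on top of the pile at crop (155,175) left / (497,167) right. The parked yellow box is at (155,375) / (633,230). Now to fit both.

```bash
python3 - <<'E'
from h import *
a=np.load("a.npy",allow_pickle=True).item();b=np.load("b.npy",allow_pickle=True).item()
def f(zt,h): return lambda x:prism([x[0],x[1],zt],Ro.from_euler("z",x[2],degrees=True).as_matrix(),72,50,-h,0)
obs=[]
for s,c in((a,(337,255)),(b,(316,178))):
    d=[d for d in trace(s,"new_box_c") if np.hypot(*(np.array(np.nonzero(d["pixels"])[::-1]).mean(1)-c))<15][0]
    obs.append((s,d["pixels"].astype(np.uint8)))
print("new",fit(f(88,44),[524,-448,76],[4,4,4],obs),[fit(f(88,44),[524,-448,76],[4,4,4],[o])for o in obs])
obs=[(a,cmask(a,"yellow",(341,315))),(b,cmask(b,"yellow",(362,197)))]
print([m.sum() for _,m in obs])
print("park",fit(f(44,15.5),[480,-544,75.6],[4,4,4],obs),[fit(f(44,15.5),[480,-544,75.6],[4,4,4],[o])for o in obs])
plan([524,-447,160],down(75.6))
E
```

```text
new (array([ 526.87212761, -447.75674556,   76.18120508]), np.float64(0.1918285733145573)) [(array([ 527.95812886, -446.46716962,   75.36615717]), np.float64(0.07286490683229814)), (array([ 526.44157121, -449.18177876,   76.18747235]), np.float64(0.0951417004048583))]
[np.uint64(1447), np.uint64(836)]
park (array([ 477.42300791, -542.8352311 ,   76.87509085]), np.float64(0.12227616616461051)) [(array([ 477.80931292, -543.07681753,   75.90656262]), np.float64(0.045050103662750515)), (array([ 477.06864219, -541.90297443,   76.30928124]), np.float64(0.0670604066985646))]
t 15.12 turn(rad,tool) [-0.006 -0.004  0.001] deg 0.4 rows>= 1.0
 shift cm in start axes [16.89 15.91  3.66] in end axes [16.92 15.88  3.69] |d| 235.0
```

```bash
python3 -m handwheel '[[1,2.8,2.7,0,0,0,-0.007],[1,2.8,2.7,0,0,0,0],[1,2.8,2.7,0,0,0,0],[1,2.8,2.7,0,0,0,0],[1,2.8,2.7,0,0,0,0],[1,2.8,2.6,0,0,0,0],[1,0,0,3,0,0,0],[1,0,0,3,0,0,0],[1,0,0,0,0,0,0],[1,0,0,0,0,0,0]]'
python3 -c "
from h import *
plan([526.5,-448,81],down(76))"
```

```text
time: 15.95
tool_pos: [523.0, -446.0, 134.2]
tcp_rot: [-179.4, -0.4, 76.0]
ft_force: [0.7, -0.4, 0.5]
finger_gap: 85.6
grip_force: 0.0
t 15.95 turn(rad,tool) [-0.011 -0.007  0.   ] deg 0.7 rows>= 1.0
 shift cm in start axes [-0.15  0.45  5.31] in end axes [-0.11  0.39  5.32] |d| 53.0
```

```bash
python3 -m handwheel '[[1,-0.1,0.4,2,-0.011,-0.007,0],[1,0,0,1.8,0,0,0],[1,0,0,1.3,0,0,0],[1,0,0,0.2,0,0,0],[1,0,0,0,0,0,0]]'
python3 -m handwheel '[[0,0,0,0,0,0,0],[0,0,0,0,0,0,0],[0,0,0,0,0,0,0],[0,0,0,0,0,0,0],[0,0,0,0,0,0,0],[0,0,0,0,0,0,0]]' 40
```

```text
time: 16.37
tool_pos: [527.1, -450.1, 84.1]
tcp_rot: [179.8, 0.2, 75.9]
ft_force: [-0.6, -1.0, 0.5]
finger_gap: 84.9
grip_force: 0.0
time: 16.87
tool_pos: [528.1, -450.8, 86.0]
tcp_rot: [179.6, 0.3, 75.9]
ft_force: [-2.1, 0.2, 6.1]
finger_gap: 48.9
grip_force: 42.3
```

```bash
python3 -m handwheel '[[-0.2,0,0,-0.3,0,0,0],[-0.2,0,0,-0.5,0,0,0],[-0.2,0,0,-1.5,0,0,0],[-0.2,0,0,-3,0,0,0],[-0.2,0,0,-4,0,0,0],[-0.2,0,0,-4,0,0,0],[-0.2,0,0,-2,0,0,0],[-0.2,0,0,0,0,0,0],[-0.2,0,0,0,0,0,0]]'
python3 - <<'E'
from h import *
plan(lane(187,0,110),RL@B)
a=snapshot('side');np.save('a.npy',a)
m=cmask(a,"blue",(273,198));print(m.sum())
g=lambda x:prism(lane(x[0],x[1],22),RL,72,50,22-15.5,22)
print(fit(g,[108,0],[3,2],[(a,m)]))
d=trace(a,"base_box_c");d=[q for q in d if np.hypot(*(np.array(np.nonzero(q["pixels"])[::-1]).mean(1)-(337,275)))<15][:1]
f=lambda x:prism([x[0],x[1],44],Ro.from_euler("z",x[2],degrees=True).as_matrix(),72,50,-44,0)
for q in d: print("base",q["conf"],fit(f,[528,-448,76],[4,4,4],[(a,q["pixels"].astype(np.uint8))]))
E
```

```text
time: 17.62
tool_pos: [527.8, -450.0, 240.6]
tcp_rot: [179.5, 0.3, 76.0]
ft_force: [-0.3, 1.2, -2.5]
finger_gap: 49.4
grip_force: 41.8
t 17.62 turn(rad,tool) [-0.191 -0.261 -1.236] deg 73.2 rows>= 11.0
 shift cm in start axes [15.38 -4.41  5.29] in end axes [10.26 13.15  2.37] |d| 168.0
837
(array([109.1146431 ,  -0.54328918]), np.float64(0.07108721624850657))
base 0.97 (array([ 530.42219325, -444.27758272,   76.8771322 ]), np.float64(0.0622960182767624))
```

```bash
python3 -m handwheel '[[-0.2,0,0,0,-0.0174,-0.0237,-0.1124],[-0.2,0,0,0,-0.0174,-0.0237,-0.1124],[-0.2,0,0,0,-0.0174,-0.0237,-0.1124],[-0.2,0,0,0,-0.0174,-0.0237,-0.1124],[-0.2,0,0,0,-0.0174,-0.0237,-0.1124],[-0.2,0,0,0,-0.0174,-0.0237,-0.1124],[-0.2,0,0,0,-0.0174,-0.0237,-0.1124],[-0.2,0,0,0,-0.0174,-0.0237,-0.1124],[-0.2,0,0,0,-0.0174,-0.0237,-0.1124],[-0.2,0,0,0,-0.0174,-0.0237,-0.1124],[-0.2,0,0,0,-0.0174,-0.0237,-0.1124],[-0.2,0,0,0,0,0,0]]'
python3 -m handwheel '[[-0.2,2,2.6,0,0,0,0],[-0.2,2,2.6,0,0,0,0],[-0.2,2,2.6,0,0,0,0],[-0.2,2,2.6,0,0,0,0],[-0.2,2,2.6,0,0,0,0],[-0.2,0,0,0,0,0,0],[-0.2,0,0,0,0,0,0]]'
python3 - <<'E'
from h import *
plan(lane(187,0,110),RL@B)
E
```

```text
time: 18.72
tool_pos: [525.2, -448.1, 233.5]
tcp_rot: [179.9, 17.5, 147.7]
ft_force: [-0.6, 0.3, -2.6]
finger_gap: 49.2
grip_force: 41.9
time: 19.3
tool_pos: [515.8, -286.0, 204.5]
tcp_rot: [179.9, 17.4, 147.3]
ft_force: [1.1, -0.4, -1.4]
finger_gap: 49.4
grip_force: 42.1
t 19.3 turn(rad,tool) [ 0.002 -0.01  -0.001] deg 0.6 rows>= 1.0
 shift cm in start axes [-0.25 -0.02  1.97] in end axes [-0.23 -0.02  1.97] |d| 20.0
```

```bash
python3 -m handwheel '[[-0.2,-0.24,0,2,0,-0.01,0],[-0.2,0,0,2.2,0,0,0],[-0.2,0,0,1.8,0,0,0],[-0.2,0,0,1,0,0,0],[-0.2,0,0,0.5,0,0,0],[-0.2,0,0,0,0,0,0],[-0.2,0,0,0,0,0,0]]'
python3 - <<'E'
from h import *
plan(lane(187,0,42),RL@B)
a=snapshot('side');b=snapshot('top');np.save('a.npy',a)
R=lambda i,x0,y0,x1,y1,w,h:cv2.resize(i[y0:y1,x0:x1,::-1],(w,h),interpolation=cv2.INTER_CUBIC)
cv2.imwrite('pics/c5.png',np.hstack([R(a['image'],205,130,365,240,560,385),R(b['image'],195,130,280,265,240,385)]))
E
```

```text
time: 19.88
tool_pos: [538.4, -302.6, 136.6]
tcp_rot: [179.9, 18.3, 147.3]
ft_force: [1.0, 0.5, -2.7]
finger_gap: 49.2
grip_force: 42.1
t 19.88 turn(rad,tool) [ 0.001  0.005 -0.001] deg 0.3 rows>= 1.0
 shift cm in start axes [0.34 0.16 1.45] in end axes [0.33 0.16 1.46] |d| 15.0
```

View pics/c5.png

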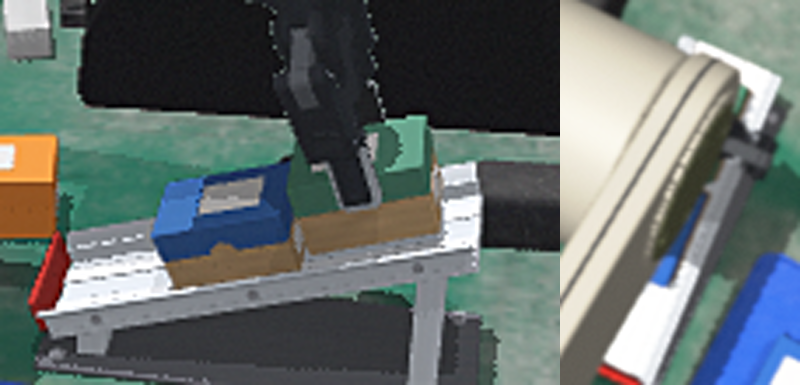

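Green hangs above the lane behind the blue box, with a small gap at crop (300,235). I'll lower it to contact.

```bash
python3 -m handwheel '[[-0.2,0.1,0.14,0.5,0,0.005,0],[-0.2,0,0,0.4,0,0,0],[-0.2,0,0,0.1,0,0,0],[-0.2,0,0,0,0,0,0]]';  python3 -m handwheel '[[-0.2,0,0,0.1,0,0,0],[-0.2,0,0,0,0,0,0]]'; python3 -m handwheel '[[-0.2,0,0,0.1,0,0,0],[-0.2,0,0,0,0,0,0]]'; python3 -c "
from h import *
plan(lane(187,0,42),RL@B)"
```

```text
time: 20.32
tool_pos: [540.7, -301.8, 125.8]
tcp_rot: [179.9, 17.9, 147.4]
ft_force: [-0.7, 0.0, -2.5]
finger_gap: 49.2
grip_force: 42.1
time: 20.48
tool_pos: [541.1, -302.2, 125.3]
tcp_rot: [179.9, 18.0, 147.4]
ft_force: [1.1, -0.4, -2.4]
finger_gap: 49.2
grip_force: 42.1
time: 20.65
tool_pos: [541.4, -302.4, 124.4]
tcp_rot: [179.9, 18.0, 147.4]
ft_force: [0.4, -0.0, -2.3]
finger_gap: 49.0
grip_force: 42.1
t 20.65 turn(rad,tool) [ 0.001 -0.     0.   ] deg 0.1 rows>= 1.0
 shift cm in start axes [ 0.19 -0.02  0.22] in end axes [ 0.19 -0.02  0.22] |d| 3.0
```

```bash
python3 -m handwheel '[[-0.2,0,0,0.15,0,0,0],[-0.2,0,0,0,0,0,0]]';  python3 -m handwheel '[[-0.2,0,0,0.1,0,0,0],[-0.2,0,0,0,0,0,0]]'; python3 -m handwheel '[[-0.2,0,0,0.1,0,0,0],[-0.2,0,0,0,0,0,0]]'
```

```text
time: 20.82
tool_pos: [541.8, -302.6, 122.8]
tcp_rot: [179.9, 18.0, 147.4]
ft_force: [0.4, 0.1, -2.4]
finger_gap: 48.9
grip_force: 42.1
time: 20.98
tool_pos: [542.2, -302.9, 122.8]
tcp_rot: [179.9, 18.0, 147.4]
ft_force: [-3.0, 1.8, 1.8]
finger_gap: 49.4
grip_force: 42.6
time: 21.15
tool_pos: [542.7, -303.2, 122.8]
tcp_rot: [179.9, 18.0, 147.4]
ft_force: [-10.6, 4.5, 10.8]
finger_gap: 49.3
grip_force: 44.0
```

```bash
python3 -m handwheel '[[0.2,0,0,-0.1,0,0,0],[0.6,0,0,0,0,0,0],[1,0,0,0,0,0,0],[1,0,0,0,0,0,0],[1,0,0,-2,0,0,0],[1,0,0,-3,0,0,0],[1,0,0,-3,0,0,0],[-1,-3,0,0,0,0,0],[-1,-3,0,0,0,0,0],[-1,0,0,0,0,0,0],[-1,0,0,0,0,0,0]]'
python3 - <<'E'
from h import *
plan(lane(252,0,60),RL@B)
a=snapshot('side');np.save('a.npy',a)
save(a,'c6',(205,120,365,240),4)
g=lambda x:prism(lane(x[0],0,22),RL,72,50,22-15.5,22)
print(fit(g,[108],[3],[(a,cmask(a,"blue",(273,198)))]))
print([(((np.array(d['location'])-O)@RL).round(),d['conf']) for d in place_of(a,'new_box_c')[:2]])
E
```

```text
time: 22.07
tool_pos: [570.2, -321.0, 217.2]
tcp_rot: [179.9, 18.0, 147.4]
ft_force: [-0.2, -0.5, -1.2]
finger_gap: 38.8
grip_force: 0.0
t 22.07 turn(rad,tool) [0.001 0.001 0.   ] deg 0.1 rows>= 1.0
 shift cm in start axes [-0.19 -0.01  6.19] in end axes [-0.19 -0.    6.19] |d| 62.0
(array([108.65625]), np.float64(0.08243080625752106))
[(array([183.,  -1.,  24.]), 0.87)]
```

View pics/c6.png

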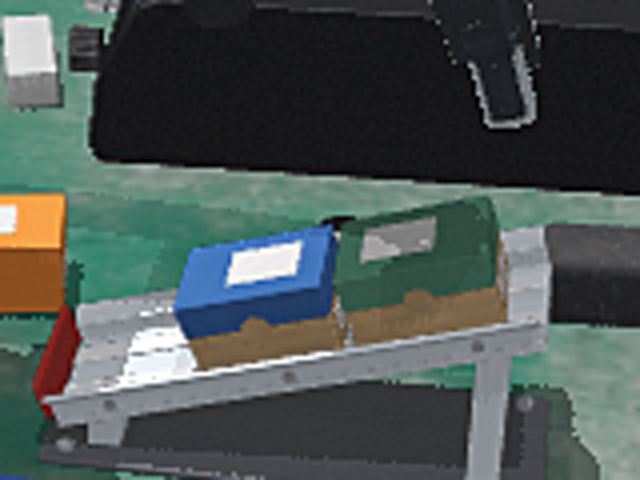

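```bash
python3 -m handwheel '[[-1,-0.1,0,2.5,0,0,0],[-1,0,0,2.5,0,0,0],[-1,0,0,2,0,0,0],[-1,0,0,1.2,0,0,0],[-1,0,0,0.5,0,0,0],[-1,0,0,0,0,0,0]]'
python3 -m handwheel '[[-1,0.4,0,0,0,0,0],[-1,0.5,0,0,0,0,0],[-1,0.5,0,0,0,0,0],[-1,0.3,0,0,0,0,0],[-1,0.3,0,0,0,0,0],[-1,0.3,0,0,0,0,0],[-1,0.3,0,0,0,0,0]]'
python3 - <<'E'
from h import *
s=sense();print(((s['tool_pos']-O)@RL).round(1),s['finger_gap'],(s['ft_force']@RL).round(1))
E
```

```text
time: 22.67
tool_pos: [591.8, -334.5, 132.4]
tcp_rot: [179.9, 17.8, 147.4]
ft_force: [-0.7, 1.0, 0.1]
finger_gap: 0.1
grip_force: 0.0
time: 23.25
tool_pos: [571.9, -321.9, 126.7]
tcp_rot: [179.9, 18.0, 147.4]
ft_force: [-0.0, 0.5, 0.9]
finger_gap: 0.1
grip_force: 0.2
[2.24e+02 2.00e-01 3.52e+01] 0.10613117788292667 [0.  0.4 0.9]
```

```bash
python3 -m handwheel '[[-1,0.4,0,0,0,0,0],[-1,0.4,0,0,0,0,0],[-1,0.4,0,0,0,0,0],[-1,0.4,0,0,0,0,0],[-1,0.4,0,0,0,0,0],[-1,0.4,0,0,0,0,0],[-1,0.4,0,0,0,0,0],[-1,0.4,0,0,0,0,0],[-1,0.4,0,0,0,0,0],[-1,0.4,0,0,0,0,0],[-1,0.4,0,0,0,0,0],[-1,0.3,0,0,0,0,0]]'
python3 - <<'E'
from h import *
s=sense();print(((s['tool_pos']-O)@RL).round(1),(s['ft_force']@RL).round(1))
a=snapshot('side')
save(a,'c7',(205,120,365,240),4)
g=lambda x:prism(lane(x[0],0,22),RL,72,50,22-15.5,22)
print(fit(g,[60],[5],[(a,cmask(a,"blue",(245,200)))]))
E
```

```text
time: 24.25
tool_pos: [533.8, -297.5, 111.5]
tcp_rot: [179.9, 18.0, 147.4]
ft_force: [-1.4, -0.1, 0.5]
finger_gap: 0.4
grip_force: 0.1
[176.3   0.2  34.7] [-0.9 -0.8  0.9]
(array([55.859375]), np.float64(0.14412251655629138))
```

View pics/c7.png

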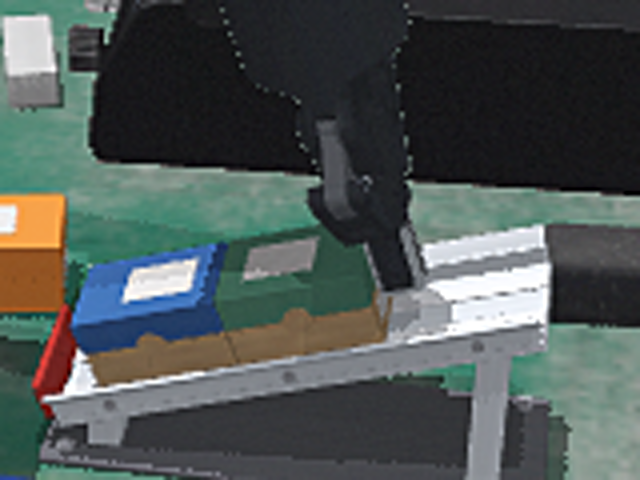

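The row slides as one, with about 18 mm still to go to the red stop at crop (55,365).

```bash
python3 -m handwheel '[[-1,0.2,0,0,0,0,0],[-1,0.2,0,0,0,0,0],[-1,0.2,0,0,0,0,0],[-1,0.2,0,0,0,0,0],[-1,0.2,0,0,0,0,0],[-1,0.2,0,0,0,0,0],[-1,0.2,0,0,0,0,0],[-1,0,0,0,0,0,0]]'
python3 -m handwheel '[[-1,0.08,0,0,0,0,0],[-1,0.08,0,0,0,0,0]]'
python3 -m handwheel '[[-1,0.08,0,0,0,0,0],[-1,0.08,0,0,0,0,0]]'
python3 - <<'E'
from h import *
s=sense();print(((s['tool_pos']-O)@RL).round(1),(s['ft_force']@RL).round(1))
E
```

```text
time: 24.97
tool_pos: [522.7, -290.3, 107.1]
tcp_rot: [179.9, 17.9, 147.4]
ft_force: [-0.2, -0.0, -0.6]
finger_gap: -0.1
grip_force: 0.0
time: 25.13
tool_pos: [521.8, -289.8, 106.9]
tcp_rot: [179.9, 18.0, 147.4]
ft_force: [0.7, -1.2, -0.3]
finger_gap: -0.2
grip_force: 0.1
time: 25.3
tool_pos: [520.5, -289.0, 106.4]
tcp_rot: [179.9, 18.0, 147.4]
ft_force: [0.3, -0.5, -0.6]
finger_gap: 0.1
grip_force: 0.1
[159.6   0.2  34.8] [ 0.3 -0.3 -0.8]
```

```bash
for i in 1; do :; done; python3 -m handwheel '[[-1,0.08,0,0,0,0,0],[-1,0,0,0,0,0,0]]'
python3 -m handwheel '[[-1,0.08,0,0,0,0,0],[-1,0,0,0,0,0,0]]'
python3 -m handwheel '[[-1,0.08,0,0,0,0,0],[-1,0,0,0,0,0,0]]'
python3 - <<'E'
from h import *
s=sense();print(((s['tool_pos']-O)@RL).round(1),(s['ft_force']@RL).round(1))
a=snapshot('side');np.save('a.npy',a)
g=lambda x:prism(lane(x[0],0,22),RL,72,50,22-15.5,22)
print(fit(g,[40],[5],[(a,cmask(a,"blue",(240,200)))]))
E
```

```text
time: 25.47
tool_pos: [519.7, -288.5, 106.1]
tcp_rot: [179.9, 18.0, 147.4]
ft_force: [0.2, 0.9, -0.5]
finger_gap: 0.1
grip_force: 0.0
time: 25.63
tool_pos: [519.2, -288.1, 105.9]
tcp_rot: [179.9, 18.0, 147.4]
ft_force: [0.5, 0.3, -0.4]
finger_gap: 0.1
grip_force: 0.0
time: 25.8
tool_pos: [518.5, -287.7, 105.7]
tcp_rot: [179.9, 18.0, 147.4]
ft_force: [-0.5, -0.3, -0.0]
finger_gap: 0.0
grip_force: 0.0
[157.2   0.2  34.8] [-0.2 -0.5  0.1]
(array([37.1484375]), np.float64(0.15195417789757412))
```

```bash
python3 -m handwheel '[[-1,0.06,0,0,0,0,0],[-1,0,0,0,0,0,0]]'
python3 -m handwheel '[[-1,0.06,0,0,0,0,0],[-1,0,0,0,0,0,0]]'
python3 -m handwheel '[[-1,0.06,0,0,0,0,0],[-1,0,0,0,0,0,0]]'
python3 -m handwheel '[[-1,0.06,0,0,0,0,0],[-1,0,0,0,0,0,0]]'
```

```text
time: 26.02
tool_pos: [518.0, -287.5, 105.5]
tcp_rot: [179.9, 18.0, 147.4]
ft_force: [-0.4, 0.7, 0.4]
finger_gap: -0.1
grip_force: 0.0
time: 26.18
tool_pos: [517.6, -287.1, 105.3]
tcp_rot: [179.9, 18.0, 147.4]
ft_force: [0.3, 0.2, -0.7]
finger_gap: -0.5
grip_force: 0.0
time: 26.35
tool_pos: [517.1, -286.8, 105.1]
tcp_rot: [179.9, 18.0, 147.4]
ft_force: [-0.9, 0.3, 0.9]
finger_gap: 0.3
grip_force: 0.0
time: 26.52
tool_pos: [516.6, -286.5, 104.9]
tcp_rot: [179.9, 18.0, 147.4]
ft_force: [-0.8, 0.3, -0.4]
finger_gap: 0.2
grip_force: 0.0
```

```bash
python3 -m handwheel '[[-1,0.07,0,0,0,0,0],[-1,0,0,0,0,0,0]]'
python3 -m handwheel '[[-1,0.07,0,0,0,0,0],[-1,0,0,0,0,0,0]]'
python3 -m handwheel '[[-1,0.07,0,0,0,0,0],[-1,0,0,0,0,0,0]]'
python3 - <<'E'
from h import *
s=sense();print(((s['tool_pos']-O)@RL).round(1),(s['ft_force']@RL).round(1))
a=snapshot('side');np.save('a.npy',a)
save(a,'c8',(205,150,305,240),6)
g=lambda x:prism(lane(x[0],0,22),RL,72,50,22-15.5,22)
print(fit(g,[40],[5],[(a,cmask(a,"blue",(240,200)))]))
E
```

```text
time: 26.68
tool_pos: [516.3, -286.3, 105.0]
tcp_rot: [179.9, 18.0, 147.4]
ft_force: [1.0, -0.9, 0.0]
finger_gap: -0.0
grip_force: 0.9
time: 26.85
tool_pos: [516.2, -286.2, 105.2]
tcp_rot: [179.9, 18.1, 147.4]
ft_force: [4.1, -2.2, 0.1]
finger_gap: -0.1
grip_force: 2.2
time: 27.02
tool_pos: [516.0, -286.1, 105.5]
tcp_rot: [179.9, 18.2, 147.4]
ft_force: [5.5, -2.4, 0.2]
finger_gap: -0.1
grip_force: 3.0
[154.4   0.2  35.5] [ 5.7  0.9 -1.6]
(array([33.29101562]), np.float64(0.15684442934782608))
```

View pics/c8.png

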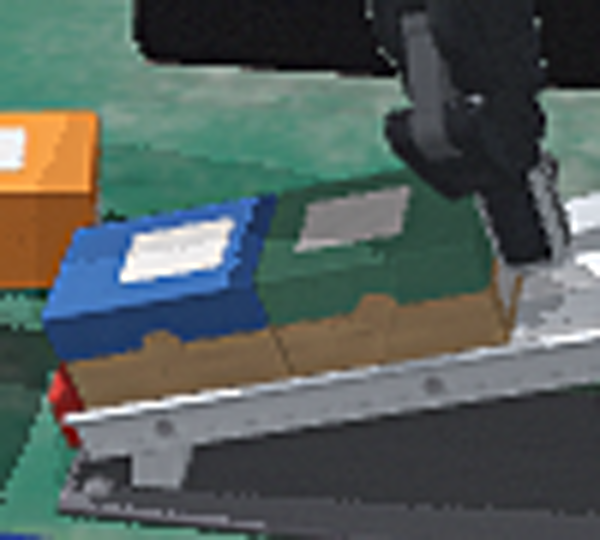

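The row is snug: blue against the stop at (60,390), green touching it at (275,330), with about 6 N of push. I'll back off and return to the parked yellow box.

```bash
python3 -m handwheel '[[-1,-0.5,0,0,0,0,0],[-1,-1.5,0,0,0,0,0],[-1,0,0,-3,0,0,0],[-1,0,0,-4,0,0,0],[-1,0,0,-4,0,0,0],[-1,0,0,-1,0,0,0],[1,0,0,0,0,0,0]]'
python3 -c "
from h import *
plan([430,-600,220],down(76))"
```

```text
time: 27.65
tool_pos: [501.1, -276.8, 229.9]
tcp_rot: [179.9, 18.4, 147.4]
ft_force: [-0.2, -0.7, -0.1]
finger_gap: 10.7
grip_force: 0.0
t 27.65 turn(rad,tool) [0.201 0.277 1.235] deg 73.4 rows>= 11.0
 shift cm in start axes [-10.54 -31.06   4.51] in end axes [-33.08   0.92   0.99] |d| 331.0
```

```bash
python3 -m handwheel '[[1,0,0,0,0.0183,0.0252,0.1123],[1,0,0,0,0.0183,0.0252,0.1123],[1,0,0,0,0.0183,0.0252,0.1123],[1,0,0,0,0.0183,0.0252,0.1123],[1,0,0,0,0.0183,0.0252,0.1123],[1,0,0,0,0.0183,0.0252,0.1123],[1,0,0,0,0.0183,0.0252,0.1123],[1,0,0,0,0.0183,0.0252,0.1123],[1,0,0,0,0.0183,0.0252,0.1123],[1,0,0,0,0.0183,0.0252,0.1123],[1,0,0,0,0.0183,0.0252,0.1123]]'
python3 -m handwheel '[[1,-3.6,0.1,0.1,0,0,0],[1,-3.6,0.1,0.1,0,0,0],[1,-3.6,0.1,0.1,0,0,0],[1,-3.6,0.1,0.1,0,0,0],[1,-3.6,0.1,0.1,0,0,0],[1,-3.6,0.1,0.1,0,0,0],[1,-3.6,0.1,0.1,0,0,0],[1,-3.6,0.1,0.1,0,0,0],[1,-3.6,0.1,0.1,0,0,0],[1,0,0,0,0,0,0],[1,0,0,0,0,0,0]]'
python3 - <<'E'
from h import *
a=snapshot('side');b=snapshot('top');np.save('a.npy',a);np.save('b.npy',b)
f=lambda x:prism([x[0],x[1],44],Ro.from_euler("z",x[2],degrees=True).as_matrix(),72,50,-15.5,0)
for nm,x0 in(("base",[529,-446,76.5]),("park",[477.9,-544.2,76])):
    c=[proj(s,[x0[0],x0[1],38])[0] for s in(a,b)]
    obs=[(s,cmask(s,"yellow",p)) for s,p in zip((a,b),c)]
    print(nm,[m.sum() for _,m in obs],fit(f,x0,[4,4,4],obs),[fit(f,x0,[4,4,4],[o]) for o in obs])
plan([477.9,-544.2,120],down(76))
E
```

```text
time: 28.57
tool_pos: [499.1, -275.3, 222.6]
tcp_rot: [-179.4, -0.2, 75.7]
ft_force: [0.2, -0.1, -0.7]
finger_gap: 85.6
grip_force: 0.0
time: 29.48
tool_pos: [427.7, -593.3, 210.7]
tcp_rot: [-179.4, -0.3, 75.8]
ft_force: [0.0, 1.5, -0.2]
finger_gap: 85.1
grip_force: 0.0
base [np.uint64(1115), np.uint64(783)] (array([ 528.2603341 , -447.35660805,   78.4507998 ]), np.float64(0.16086534771976244)) [(array([ 528.7138353 , -448.32197967,   78.1250781 ]), np.float64(0.044786995515695066)), (array([ 527.69296582, -446.46512303,   79.28943469]), np.float64(0.09682311621966794))]
park [np.uint64(1447), np.uint64(783)] (array([ 477.75052398, -543.33191054,   75.95678796]), np.float64(2.1815136306146243)) [(array([ 477.81242715, -543.38615759,   76.19992406]), np.float64(0.04258811333794057)), (array([ 504.75584556, -537.60021414,   35.93801736]), np.float64(2.102410600255428))]
t 29.58 turn(rad,tool) [-0.009 -0.005 -0.001] deg 0.6 rows>= 1.0
 shift cm in start axes [5.72 3.62 9.28] in end axes [5.76 3.55 9.29] |d| 115.0
```

```bash
python3 -m handwheel '[[1,2,1.2,0,-0.009,-0.005,0],[1,2,1.2,0,0,0,0],[1,1.8,1.2,0,0,0,0],[1,0,0,3,0,0,0],[1,0,0,3,0,0,0],[1,0,0,3.3,0,0,0],[1,0,0,0,0,0,0],[1,0,0,0,0,0,0]]'
python3 -c "
from h import *
plan([477.7,-543.3,35],down(76))"
```

```text
time: 30.25
tool_pos: [478.3, -542.2, 119.4]
tcp_rot: [-179.9, -0.1, 76.0]
ft_force: [0.2, -0.3, 1.6]
finger_gap: 85.4
grip_force: 0.0
t 30.25 turn(rad,tool) [-0.002 -0.001  0.001] deg 0.2 rows>= 1.0
 shift cm in start axes [-0.13 -0.01  8.44] in end axes [-0.12 -0.03  8.44] |d| 84.0
```

```bash
python3 -m handwheel '[[1,-0.12,0,2.5,0,0,0],[1,0,0,2.5,0,0,0],[1,0,0,2,0,0,0],[1,0,0,1.2,0,0,0],[1,0,0,0.3,0,0,0],[1,0,0,0,0,0,0],[0,0,0,0,0,0,0],[0,0,0,0,0,0,0],[0,0,0,0,0,0,0],[0,0,0,0,0,0,0],[0,0,0,0,0,0,0],[0,0,0,0,0,0,0]]' 40
python3 -m handwheel '[[-0.2,0,0,-0.4,0,0,0],[-0.2,0,0,-1,0,0,0],[-0.2,0,0,-2.5,0,0,0],[-0.2,0,0,-3,0,0,0],[-0.2,0,0,-3,0,0,0],[-0.2,0,0,-1,0,0,0],[-0.2,0,0,0,0,0,0],[-0.2,0,0,0,0,0,0]]'
python3 -c "
from h import *
plan([528.2,-447.4,110],down(78.4))"
```

```text
time: 31.25
tool_pos: [479.5, -547.7, 39.1]
tcp_rot: [179.7, 0.3, 76.0]
ft_force: [-0.0, 0.5, 6.2]
finger_gap: 49.2
grip_force: 43.1
time: 31.92
tool_pos: [478.7, -546.4, 146.0]
tcp_rot: [179.8, 0.2, 76.0]
ft_force: [-0.8, 0.1, -2.2]
finger_gap: 49.3
grip_force: 42.3
t 31.92 turn(rad,tool) [ 0.003  0.004 -0.043] deg 2.5 rows>= 1.0
 shift cm in start axes [10.81  2.39  3.56] in end axes [10.69  2.86  3.6 ] |d| 116.0
```

```bash
python3 -m handwheel '[[-0.2,0,0,0,0.003,0.004,-0.043],[-0.2,3.5,0.9,0,0,0,0],[-0.2,3.5,0.95,0,0,0,0],[-0.2,3.3,0.95,0,0,0,0],[-0.2,0,0,1.6,0,0,0],[-0.2,0,0,1.2,0,0,0],[-0.2,0,0,0,0,0,0],[-0.2,0,0,0,0,0,0]]'
python3 -c "
from h import *
plan([527.4,-451.1,83],down(78.4))"
```

```text
time: 32.58
tool_pos: [524.5, -450.2, 114.1]
tcp_rot: [-179.6, -0.2, 78.4]
ft_force: [-0.4, -0.1, -1.7]
finger_gap: 49.1
grip_force: 42.2
t 32.58 turn(rad,tool) [-0.006 -0.004 -0.   ] deg 0.4 rows>= 1.0
 shift cm in start axes [-0.05  0.32  3.11] in end axes [-0.03  0.3   3.11] |d| 31.0
```

```bash
python3 -m handwheel '[[-0.2,0,0.3,1.2,-0.006,-0.004,0],[-0.2,0,0,0.8,0,0,0],[-0.2,0,0,0.2,0,0,0],[-0.2,0,0,0,0,0,0],[-0.2,0,0,0,0,0,0],[-0.2,0,0,0,0,0,0]]'
python3 - <<'E'
from h import *
plan([527.4,-451.1,83],down(78.4))
a=snapshot('side');b=snapshot('top');save(a,'c9',(280,180,400,300),5)
f=lambda x:prism([x[0],x[1],44],Ro.from_euler("z",x[2],degrees=True).as_matrix(),72,50,-15.5,0)
E
```

```text
time: 33.08
tool_pos: [529.7, -452.0, 96.5]
tcp_rot: [179.7, 0.2, 78.4]
ft_force: [-0.2, 0.0, -1.3]
finger_gap: 49.4
grip_force: 42.3
t 33.08 turn(rad,tool) [ 0.006  0.003 -0.   ] deg 0.4 rows>= 1.0
 shift cm in start axes [ 0.05 -0.25  1.35] in end axes [ 0.05 -0.24  1.35] |d| 14.0
```

View pics/c9.png

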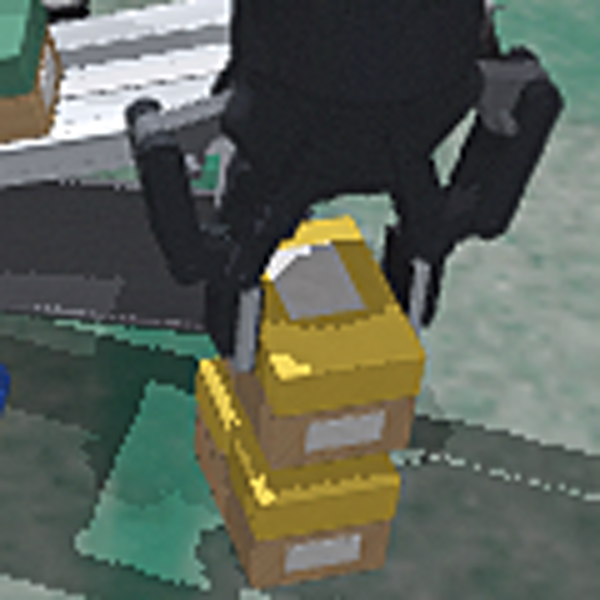

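```bash
python3 - <<'E'
from h import *
a=snapshot('side')
R=Ro.from_euler("z",78.4,degrees=True).as_matrix()
P=lambda c:((proj(a,prism(c,R,72,50,0,44)[:4])-[280,180]+.5)*5-.5).round(0)
s=sense();t=s['tool_pos']
print(s['tool_pos'],"base (x-,y-,z0),(x-,y-,z44),(x-,y+..)\n",P([528.2,-447.4,0]),"\nheld\n",P(np.r_[t[:2],t[2]-39]+R@[3.8,0,0]))
print(((proj(a,[[529.2,-447.4,44],[528.2,-446.4,44]])-proj(a,[[528.2,-447.4,44]]))*5).round(1))
E
```

```text
[ 529.89150192 -451.82861997   96.65496366] base (x-,y-,z0),(x-,y-,z44),(x-,y+..)
 [[385. 573.]
 [400. 483.]
 [247. 597.]
 [258. 507.]] 
held
 [[413. 454.]
 [429. 356.]
 [269. 477.]
 [281. 379.]]
[[ 2.5 -0.8]
 [-1.5 -1.9]]
```

```bash
python3 -m handwheel '[[-0.2,0,-0.25,0.4,0.006,0.003,0],[-0.2,0,0,0.4,0,0,0],[-0.2,0,0,0.2,0,0,0],[-0.2,0,0,0,0,0,0],[-0.2,0,0,0,0,0,0]]'
python3 -m handwheel '[[-0.2,0,0,0.1,0,0,0],[-0.2,0,0,0,0,0,0]]'; python3 -m handwheel '[[-0.2,0,0,0.1,0,0,0],[-0.2,0,0,0,0,0,0]]'
python3 -c "
from h import *
plan([527.4,-451.1,83],down(78.4))"
```

```text
time: 33.65
tool_pos: [527.0, -450.8, 85.3]
tcp_rot: [-179.9, -0.0, 78.4]
ft_force: [-0.2, -0.4, -1.2]
finger_gap: 49.4
grip_force: 42.3
time: 33.82
tool_pos: [527.2, -451.0, 84.8]
tcp_rot: [-180.0, 0.0, 78.4]
ft_force: [0.9, 0.0, -1.7]
finger_gap: 49.2
grip_force: 42.3
time: 33.98
tool_pos: [527.2, -451.0, 83.8]
tcp_rot: [-179.9, -0.0, 78.4]
ft_force: [1.1, 0.3, -2.6]
finger_gap: 49.2
grip_force: 42.3
t 33.98 turn(rad,tool) [-0.001 -0.     0.   ] deg 0.1 rows>= 1.0
 shift cm in start axes [-0.01  0.02  0.08] in end axes [-0.01  0.02  0.08] |d| 1.0
```

```bash
python3 -m handwheel '[[-0.2,0,0,0.1,0,0,0],[-0.2,0,0,0,0,0,0]]'; python3 -m handwheel '[[-0.2,0,0,0.08,0,0,0],[-0.2,0,0,0,0,0,0]]'
```

```text
time: 34.15
tool_pos: [527.5, -451.2, 83.4]
tcp_rot: [-180.0, 0.0, 78.4]
ft_force: [0.5, 1.3, -0.3]
finger_gap: 49.3
grip_force: 42.4
time: 34.32
tool_pos: [527.6, -451.3, 83.3]
tcp_rot: [180.0, 0.0, 78.4]
ft_force: [-1.6, 2.9, 5.2]
finger_gap: 48.9
grip_force: 43.1
```

```bash
python3 -m handwheel '[[0.3,0,0,0,0,0,0],[0.7,0,0,0,0,0,0],[1,0,0,0,0,0,0],[1,0,0,0,0,0,0],[1,0,0,-2,0,0,0],[1,0,0,-3.5,0,0,0],[1,0,0,-3.5,0,0,0],[1,-2.5,-2.8,-0.5,0,0,0],[1,-2.5,-2.8,-0.5,0,0,0],[1,-2.5,-2.8,-0.5,0,0,0],[1,-2.5,-2.8,-0.5,0,0,0],[1,-2.5,-2.8,-0.5,0,0,0]]'
python3 -m handwheel '[[1,-2,-2.8,0,0,0,0],[1,-2,-2.8,0,0,0,0],[1,0,0,0,0,0,0]]'
python3 - <<'E'
from h import *
a=snapshot('side');b=snapshot('top')
R=lambda i,x0,y0,x1,y1,w,h:cv2.resize(i[y0:y1,x0:x1,::-1],(w,h),interpolation=cv2.INTER_CUBIC)
cv2.imwrite('pics/c10.png',np.hstack([R(a['image'],170,160,370,360,500,500),R(b['image'],190,130,350,360,290,417+83)]))
f=lambda z:lambda x:prism([x[0],x[1],z],Ro.from_euler("z",x[2],degrees=True).as_matrix(),72,50,-15.5,0)
obs=[(s,cmask(s,"yellow",proj(s,[528,-447,82])[0])) for s in(a,b)]
print([m.sum() for _,m in obs],fit(f(88),[528,-447,78],[3,3,3],obs),[fit(f(88),[528,-447,78],[3,3,3],[o]) for o in obs])
for s in(a,b):
  for q in "old_box_c next_box_c new_box_c base_box_c loupe tape_roll micrometer".split(): print(q,[(np.round(d['location']).tolist(),((np.array(d['location'])-O)@RL).round().tolist()) for d in place_of(s,q)[:2]])
E
```

```text
time: 35.32
tool_pos: [363.6, -545.9, 197.5]
tcp_rot: [-180.0, 0.0, 78.4]
ft_force: [0.4, 0.0, -1.5]
finger_gap: 85.3
grip_force: 0.0
time: 35.57
tool_pos: [296.2, -576.2, 197.4]
tcp_rot: [-179.8, 0.1, 78.1]
ft_force: [0.5, 0.2, -0.8]
finger_gap: 85.6
grip_force: 0.0
[np.uint64(1163), np.uint64(898)] (array([ 527.40297165, -446.55938155,   78.04418988]), np.float64(0.11935289704646036)) [(array([ 527.8534464 , -447.42909116,   78.06131909]), np.float64(0.044120808254514185)), (array([ 527.01202955, -445.69964917,   78.08120015]), np.float64(0.05380011135857461))]
old_box_c []
next_box_c []
new_box_c [([482.0, -260.0, 78.0], [105.0, 3.0, 22.0])]
base_box_c [([529.0, -449.0, 20.0], [221.0, -130.0, -76.0])]
loupe [([357.0, -343.0, 1.0], [24.0, -134.0, -32.0]), ([573.0, -164.0, 1.0], [105.0, 134.0, -59.0])]
tape_roll [([379.0, -539.0, -2.0], [142.0, -287.0, -73.0])]
micrometer [([309.0, -447.0, 1.0], [39.0, -247.0, -37.0])]
old_box_c [([357.0, -344.0, 23.0], [31.0, -134.0, -11.0]), ([429.0, -229.0, 57.0], [40.0, 1.0, 21.0])]
next_box_c [([428.0, -229.0, 60.0], [41.0, 1.0, 24.0])]
new_box_c [([482.0, -267.0, 80.0], [110.0, -2.0, 23.0])]
base_box_c [([529.0, -448.0, 21.0], [222.0, -129.0, -75.0]), ([382.0, -541.0, 2.0], [146.0, -287.0, -71.0])]
loupe [([574.0, -166.0, 0.0], [106.0, 133.0, -59.0])]
tape_roll [([380.0, -541.0, 1.0], [143.0, -288.0, -71.0])]
micrometer [([309.0, -449.0, 0.0], [40.0, -249.0, -38.0])]
```

View pics/c10.png

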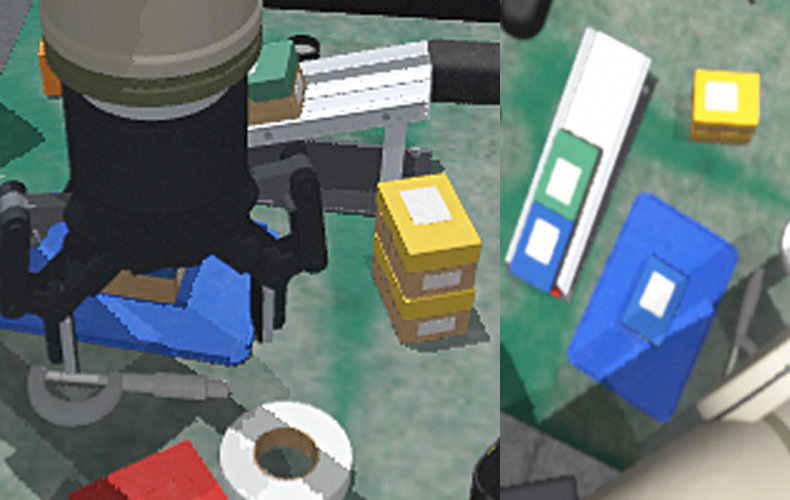

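Everything is in place. The yellow pile is square at (427,255). Blue and green are snug in the lane at (540,245) and (565,180), and the old box lies flat on the tray at (655,295). The top box is within about 1 mm and 0.4° of the base. Handing in.

```bash
python3 -c "
from bench import hand_in
print(hand_in())"
```

```text
the job is handed in; nothing more can be done
None
```

I handed the job in at about 36 s: the oldest box is flat on the tray, the blue and green boxes sit snug against the stop (about 6 N of push), and the yellow box is squarely back on its base. Nothing else was moved.

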